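# Shim a loose workpiece in the bench vice by feel

### The arm

A 7-joint arm with a two-finger parallel gripper is mounted at the origin on the work surface. World frame = base frame: x ahead of the robot, y to its left, z up, the work surface at z = 0. Lengths are in m, angles in degrees, forces in N, time in s.
With the tool pointing down it reaches from about 0.425 to 0.875 m from the base axis. Payload 4.7 kg.
Tool frame: the origin (TCP) lies between the finger pads; the fingertips stand 19 mm ahead of it and the grasp point (between the pads) is the TCP; x points along the fingers, z is the direction in which the jaws open and shut, and the axes are right-handed (so a half turn about x gives the same grasp; the last joint's range is limited). The gripper opens to 87 mm and grips with 3 to 60 N. Pads are 19 mm wide; open, the fingers measure 117 mm over their backs; the gripper's body (75 mm by 190 mm) begins 51 mm behind the grasp point.
Start: joints at [64.922, 18.392, -4.016, 83.108, 1.295, 78.541, -3.26], TCP at [0.284, -0.585, 0.242] pointing down, gripper open.
Joint ranges: [-163.93, 163.93], [-17.29, 119.83], [-79.2, 71.16], [3.27, 140.29], [-89.18, 269.18], [5.43, 117.66], [-154.24, 154.24]. Speed limits (degrees/s): [147.25, 147.25, 180, 180, 180, 180, 180].

### API

Orientations are given as [roll, pitch, yaw] about the fixed x, y, z axes, in that order (R = Rz(yaw) Ry(pitch) Rx(roll)).
In Python, from cell import monitor, read_camera, camera_model, env, regions_of gives the robot as it stands. The module is installed in compiled form; this text tells all that it offers.
- The arm moves only by the tool step_arm, never from a script. Its argument "deltas" is a list of rows, each a list of 5 numbers: the gripper's target within -1 to 1 (fully open at 1, half-way at 0, shut at -1), then the shift along the tool's x, y, z in m, then the turn about the tool's x in degrees. A call has 1 to 12 rows; each row is the pose to reach, as a shift and turn from the pose commanded when the call began, along the tool's axes at that moment; what a row does not reach only later rows make up. A row lasts 1/8 s, in which the tool goes at most 62.5 mm and 10.7 degrees, less where a joint would pass 70% of its speed; a pose out of reach is approached as far as the arm can. A call with a gripper value outside its range is refused whole. The fingers move at their own pace and stop on an object; "newtons" is the grip in N (left out, the last holds). Time passes only in rows, so rows that repeat a pose let the fingers close. It gives the time, the measured TCP pose, the force and the opening at its end, in the units of the state.
- monitor.get_obs(): the state, without advancing time (a new reading comes with each control period).
- read_camera(name): name is "scene" or "top" or "wrist"; returns (picture, depth): 384x512x3 uint8, red, green, blue; 384x512 float32, m along the optical axis (not along the pixel's ray), 0 where there is no reading.
- camera_model(name): a dict with "fx", "fy", "cx", "cy" (pixels), "xyz" and "attitude" of the camera in the world. Camera axes: x right, y down, z forward; pixel columns grow to the right and rows downward; lengths in m; the calibration is good to about 2 mm. A picture is of the moment at which its call begins: read the wrist's pose just before it. camera_model takes no time and is no camera call; for the wrist camera it gives the pose at the moment of the call.
- env.sign_off(): hands the job in, once; it reports no verdict.
Trained networks look in the newest picture that a camera, given by its name, has taken for a name from the list of things; names that differ only in an ending like _2 or _b are one class to them, and where a whole thing is asked for, a point or a joint stands for the part that bears it (a point fixed in the world has none). Each returns a list of dicts, best first, with "p" (0 to 1); they miss things now and then, are a little off and sometimes report something else, mostly with a low value. They report only what shows in the picture. A call takes as long as a camera call. They do not tell look-alikes from the thing itself.
- regions_of(camera, thing): "pixels" (384x512 bool, what is visible of it) and "pixel" ([column, row] in pixels, amid what is visible of it).
The state is a dict: "time_s": time; "qpos": joint angles; "joint_velocities": joint speeds; "effort": joint torques, N m; "tool_pos": TCP position; "tool_rot": TCP orientation; "force": force on the tool from outside, world axes, zero at the start; "wrist_torque": the same for the moment, N m; "grip_width": finger opening in m.
Only numpy, scipy, OpenCV 4.12 (cv2) and the standard library are available. Lean on these libraries where they do the work, as an engineer would, in place of code of your own. Each camera call takes 0.05 s, during which the arm holds its last target. There are 200 camera calls.

### The job

The aluminium block stands loose between the jaws of the bench vice. Take the tapered feeler blade out of its wooden stand and slide it, tip down and upright, into the gap between the block and the moving jaw until you feel it go firmly snug, so that the block is nipped square against the fixed jaw; go by feel and do not force it. Then let go, leaving the blade wedged there by itself, and leave the tools on the bench alone.

Things in the scene. Friction and masses are not known exactly. Their poses are not given: they have to be found in the camera images.
- vice: Green bench vice fixed to the bench. Origin: on the bench (z = 0) below the middle of the fixed jaw's face. x runs along the jaw faces, y square off the fixed jaw towards the moving jaw, z up. Jaws 100 mm long, tops 125 mm above the bench; floor between them at 50 mm. Whole vice reaches from y = -86 to 190 mm, where a 140 mm cross handle sits 78 mm high.
- fixed_top (a point): Middle of the top edge of the vice's fixed jaw, on its clamping face, 125 mm above the bench; axes as the vice's. The moving jaw is locked by its screw and does not yield; its face stands parallel, somewhere 34 to 41 mm from the fixed jaw's face (along +y), different each time and not given.
- bar: Loose aluminium block, 60 mm (x) by 24 mm (y) by 80 mm tall, about 0.3 kg, standing on the floor between the jaws, top 5 mm above theirs. Origin: centre of its underside. It starts upright close to the fixed jaw (less than 1 mm off), so the gap to the moving jaw is 9 to 17 mm; nothing holds it, and a sideways push at its top tips it. Over 25 N on it is forcing.
- blade: Tapered steel feeler blade with black handle, 122 mm tall, 0.16 kg, upright, tip down. Origin: middle of the tip's edge on the flat face; z up to the handle. Blade 24 mm wide (x), 78 mm long; flat face is the plane y = 0, the +y face slopes: 4 mm thick at the tip, 1 mm more per 5 mm of length. Handle 36 mm (x) by 30 mm (y, -5 to 25 mm) by 44 mm (z 78 to 122 mm).
- blade_grip (a point): Middle of the blade's handle, where to hold it: 104 mm above the tip, 10 mm from the flat face's plane towards the sloping side; axes as the blade's. Pushed in, the blade meets little resistance until it touches block and jaw; then it grows by some newtons per mm. If it leans on one side only, shift it sideways. A 10 to 15 N push makes it firmly snug; it then stays wedged by friction.
- stand: Wooden stand block fixed to the bench, 85 mm (x) by 75 mm (y) by 90 mm tall, with an upright through slot 29 mm (x) by 25 mm (y) in the middle. The blade hangs in the slot with its handle resting on the stand's top; lift it 85 mm to clear. Origin: centre of its underside.
- file: Bystander: flat file with a blue handle lying on the bench, 285 mm long, 22 mm high. Origin near its middle, x axis along it to the tip.
- brush: Bystander: flat paint brush lying on the bench, 160 mm long, 14 mm high. Origin near its middle, x axis towards the bristles.
- scraper: Bystander: small scraper with a white handle lying on the bench, 170 mm long, 18 mm high. Origin near its middle, x axis towards the blade.
There are look-alikes about, which are no part of the job. Several things have the shape of the stand; the one meant has the colours described above.

How it is judged:
By the outcome, as a careful person would: the job done as asked, in the order asked, and still so for the second after the job is handed in, with the robot touching nothing.
It also fails if it takes over 70 s, if anything falls off the work surface, if the arm or the gripper's body presses on something with over 40 N, if the wrist force passes 120 N, or if a joint passes its speed limit or range.

## Working session

There is one attempt and no reset: what is moved stays moved. The work goes in short steps, Python scripts to look and compute and a tool call to move; the robot and the scene stay as the last step left them, time stands still between calls to the robot, and variables do not carry over. Pictures are saved under pics/ and viewed, about 8 in all and at most 12, crops included, and the job is handed in when it is done.

Besides the shell and the picture viewer there is one more tool, called after ">>>" by a JSON object that holds its "fn" and its "kwargs". step_arm: Moves the arm, as the interface text tells. Its arguments: {"type":"object","properties":{"deltas":{"type":"array"},"newtons":{"type":"number"}},"required":["deltas"]}

```bash
mkdir -p pics; cat > h.py <<'E'
import numpy as np, cv2
from cell import monitor, read_camera, camera_model, env, regions_of
from scipy.spatial.transform import Rotation as R
def cam(n):
    m=camera_model(n); pic,d=read_camera(n); return m,pic,d
def rot(m):
    a=np.array(m["attitude"]); 
    return a if a.shape==(3,3) else R.from_euler('xyz',a,degrees=True).as_matrix()
def cloud(m,d):
    v,u=np.mgrid[:384,:512]
    P=np.stack([(u-m["cx"])/m["fx"]*d,(v-m["cy"])/m["fy"]*d,d],-1)
    return P@rot(m).T+np.array(m["xyz"])
def save(n,pic): cv2.imwrite("pics/"+n,pic[:,:,::-1])
E
python3 - <<'E'
from h import *
o=monitor.get_obs();print({k:np.round(v,3).tolist() for k,v in o.items()})
for c in ["top","scene"]:
    m,p,d=cam(c);print(c,m);save(c+"1.png",p)
    W=cloud(m,d);np.savez(c+"1.npz",W=W,p=p,d=d)
    for t in ["vice","stand","blade","bar"]:
        for r in regions_of(c,t)[:5]:
            q=W[r["pixels"]&(d>0)]
            print(c,t,round(r["p"],2),np.round(r["pixel"]),len(q),np.round(np.median(q,0),3) if len(q) else "",np.round(q.max(0),3) if len(q) else "")
E
```

```text
{'time_s': 0.0, 'qpos': [64.924, 18.44, -4.016, 83.174, 1.297, 78.541, -3.259], 'joint_velocities': [-0.03, 0.046, -0.099, 0.019, 0.042, -0.031, -0.018], 'effort': [-0.0, -49.129, -0.404, -31.253, -0.064, 0.044, 0.0], 'tool_pos': [0.283, -0.584, 0.24], 'tool_rot': [-175.928, 89.89, 119.959], 'force': [0.159, -0.621, -0.119], 'wrist_torque': [0.011, -0.006, 0.036], 'grip_width': 0.087}
top {'fx': 495.993243398982, 'fy': 495.993243398982, 'cx': 254.06353446031852, 'cy': 192.18459763631563, 'xyz': array([ 0.32933207, -0.05887637,  1.09246954]), 'attitude': array([-168.46214298,   -0.36152055,  -94.64834937])}
top vice 0.75 [120. 215.] 6068 [0.507 0.193 0.098] [0.626 0.365 0.131]
top stand 0.83 [313. 184.] 1497 [ 0.545 -0.202  0.089] [ 0.616 -0.166  0.136]
top stand 0.59 [373. 163.] 1940 [ 0.571 -0.339  0.089] [ 0.626 -0.296  0.099]
top blade 0.86 [317. 172.] 325 [ 0.554 -0.211  0.134] [ 0.577 -0.195  0.139]
top blade 0.59 [236. 223.] 1248 [ 0.479 -0.041  0.012] [ 0.618 -0.027  0.031]
top bar 0.91 [131. 204.] 459 [0.52  0.164 0.13 ] [0.579 0.204 0.135]
scene {'fx': 350.1293854181915, 'fy': 350.1293854181915, 'cx': 256.30672812187163, 'cy': 196.9703958971211, 'xyz': array([ 0.99263106, -0.15128361,  0.68693769]), 'attitude': array([-1.43290023e+02, -1.36854290e-02,  8.11556606e+01])}
scene vice 0.59 [372. 182.] 5224 [0.558 0.174 0.093] [0.615 0.4   0.129]
scene stand 0.79 [202. 221.] 1720 [ 0.591 -0.205  0.088] [ 0.611 -0.163  0.095]
scene stand 0.6 [207. 161.] 1821 [ 0.419 -0.183  0.08 ] [ 0.456 -0.13   0.093]
scene stand 0.56 [136. 233.] 2273 [ 0.599 -0.341  0.089] [ 0.631 -0.294  0.094]
scene blade 0.7 [195. 199.] 438 [ 0.571 -0.21   0.131] [ 0.58  -0.192  0.137]
scene bar 0.76 [369. 163.] 356 [0.53  0.169 0.13 ] [0.558 0.238 0.134]
```

```bash
python3 - <<'E'
import cv2
a=cv2.imread("pics/top1.png");cv2.imwrite("pics/top1b.png",cv2.resize(a[60:360,20:420],(800,600),interpolation=cv2.INTER_CUBIC))
E
```

```text
(no output)
```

View pics/top1b.png

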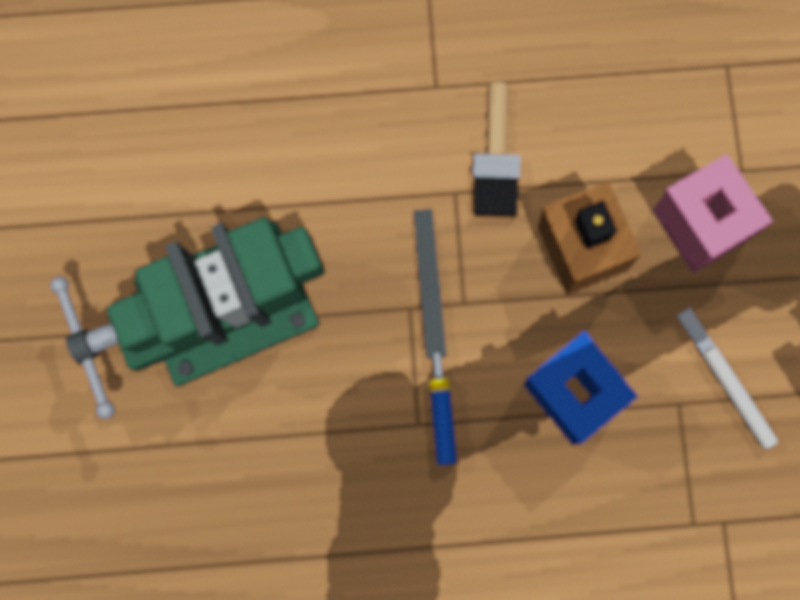

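View pics/scene1.png

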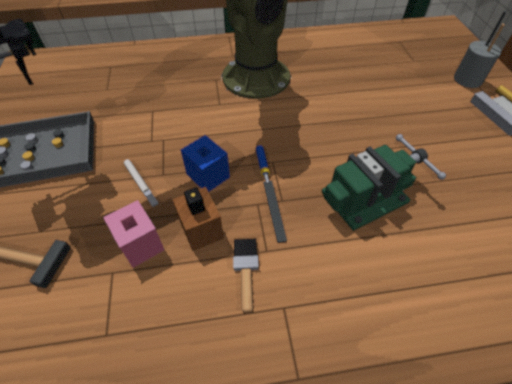

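```bash
cat >> h.py <<'E'
def rect(W,mask,z0,z1):
    q=W[mask&(W[...,2]>z0)&(W[...,2]<z1)]
    c,s,a=cv2.minAreaRect((q[:,:2]*1000).astype(np.float32))
    return np.round(c,1),np.round(s,1),round(a,1),len(q)
def near(W,x,y,r): return np.hypot(W[...,0]-x,W[...,1]-y)<r
E
python3 - <<'E'
from h import *
o=monitor.get_obs();T=R.from_euler('xyz',o["tool_rot"],degrees=True).as_matrix();print("tool axes cols\n",T.round(3))
m=camera_model("wrist");print(m["xyz"]-o["tool_pos"],rot(m).round(3))
for c in["top","scene"]:
    z=np.load(c+"1.npz");W=z["W"]
    print(c,"handle",rect(W,near(W,.555,-.21,.05),.127,.145),"stand",rect(W,near(W,.555,-.21,.08),.083,.095))
    print(c,"bar",rect(W,near(W,.52,.165,.06),.1275,.14),"jaws",rect(W,near(W,.52,.165,.09),.121,.14))
E
```

```text
tool axes cols
 [[-0.     0.9    0.437]
 [-0.     0.437 -0.9  ]
 [-1.    -0.     0.   ]]
[0.07426705 0.03576069 0.14280553] [[ 0.436 -0.859 -0.27 ]
 [-0.9   -0.415 -0.131]
 [ 0.001  0.3   -0.954]]
top handle (array([ 558.7, -213. ]), array([36.4, 30.7]), 17.4, 272) stand (array([ 558.5, -213.2]), array([85.9, 75.6]), 17.1, 1108)
top bar (array([524. , 185.1]), array([92.7, 83.4]), 17.8, 437) jaws (array([531.9, 172.2]), array([101.2, 140.3]), 19.8, 2027)
scene handle (array([ 560.3, -210.6]), array([36.5, 30. ]), 17.0, 242) stand (array([ 558.9, -210.9]), array([88.1, 75.2]), 17.2, 943)
scene bar (array([525.8, 171.3]), array([82. , 55.3]), 20.6, 279) jaws (array([532.5, 175.2]), array([100.8, 139.8]), 19.5, 1428)
```

>>> {"fn": "step_arm", "kwargs": {"deltas": [[1,0,0.411,-0.215,9],[1,0,0.411,-0.215,9],[1,0,0.411,-0.215,9],[1,0,0.411,-0.215,9],[1,0,0.411,-0.215,9],[1,0,0.411,-0.215,9],[1,0,0.411,-0.215,9],[1,0,0.411,-0.215,9],[1,0,0.411,-0.215,9],[1,0,0.411,-0.215,9],[1,0,0.411,-0.215,9],[1,0,0.411,-0.215,9]]}}

```text
time_s: 2.0
tool_pos: [0.559, -0.2134, 0.2416]
tool_rot: [-32.6, 90.0, -105.9]
force: [-0.3, 0.1, 0.5]
grip_width: 0.0868
```

```bash
python3 - <<'E'
from h import *
o=monitor.get_obs();T=R.from_euler('xyz',o["tool_rot"],degrees=True).as_matrix();print("tool\n",T.round(3),o["qpos"])
m,p,d=cam("wrist");save("w1.png",p);W=cloud(m,d);np.savez("w1.npz",W=W,p=p,d=d)
print("handle",rect(W,near(W,.559,-.212,.05),.127,.145),"stand",rect(W,near(W,.559,-.212,.08),.083,.095))
E
```

```text
tool
 [[-0.     0.958  0.288]
 [-0.     0.288 -0.958]
 [-1.    -0.     0.   ]] [ 34.81942     13.15075469 -19.36094291  90.32292874   4.46454728
  77.28364591 -58.30409782]
handle (array([ 559.6, -213.5]), array([35.3, 29.5]), 17.1, 1234) stand (array([ 559.1, -214. ]), array([85.4, 75.2]), 17.2, 4225)
```

View pics/w1.png

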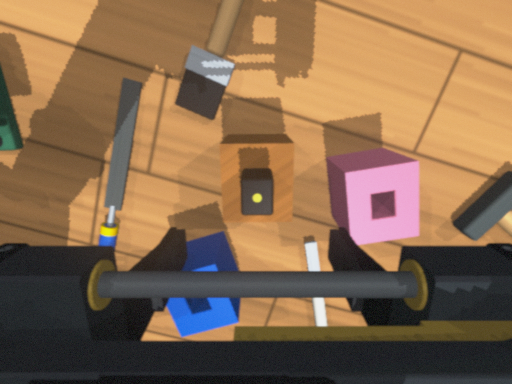

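The wooden stand is the brown one at (257,180), which holds the black handle. The pink one (385,195) and the blue one (210,300) are look-alikes. I'm descending to grasp.

>>> {"fn": "step_arm", "kwargs": {"deltas": [[1,0.05,0,0,0.3],[1,0.1,0,0,0.3],[1,0.125,0,0,0.3],[1,0.125,0,0,0.3],[1,0.125,0,0,0.3],[-1,0.125,0,0,0.3],[-1,0.125,0,0,0.3],[-1,0.125,0,0,0.3],[-1,0.125,0,0,0.3],[-1,0.125,0,0,0.3],[-1,0.125,0,0,0.3],[-1,0.125,0,0,0.3]], "newtons": 40}}

```text
time_s: 3.55
tool_pos: [0.5596, -0.2121, 0.1165]
tool_rot: [-18.0, 90.0, -91.4]
force: [-0.1, 0.4, 0.2]
grip_width: 0.0296
```

>>> {"fn": "step_arm", "kwargs": {"deltas": [[-1,-0.02,0,0,0],[-1,-0.05,0,0,0],[-1,-0.08,0,0,0],[-1,-0.12,0,0,0],[-1,-0.16,0,0,0],[-1,-0.16,0,0,0],[-1,-0.16,0,0,0],[-1,-0.16,0,0,0]]}}

```text
time_s: 4.55
tool_pos: [0.5588, -0.2117, 0.2751]
tool_rot: [-126.2, 89.8, 160.4]
force: [-0.0, 0.7, -1.8]
grip_width: 0.0298
```

```bash
python3 - <<'E'
from h import *
o=monitor.get_obs();print(o["tool_pos"],o["force"],o["grip_width"])
m,p,d=cam("scene");W=cloud(m,d);np.savez("s2.npz",W=W,p=p,d=d)
P=np.array(o["tool_pos"])-[0,0,.06]-m["xyz"];c=rot(m).T@P;u,v=int(c[0]/c[2]*m["fx"]+m["cx"]),int(c[1]/c[2]*m["fy"]+m["cy"]);print(u,v)
save("s2.png",cv2.resize(p[v-60:v+60,u-60:u+60],(600,600),interpolation=cv2.INTER_CUBIC))
E
```

```text
[ 0.55883698 -0.21174212  0.27506196] [-0.00506563  0.70986878 -1.79053751] 0.02982724266331633
185 166
```

View pics/s2.png

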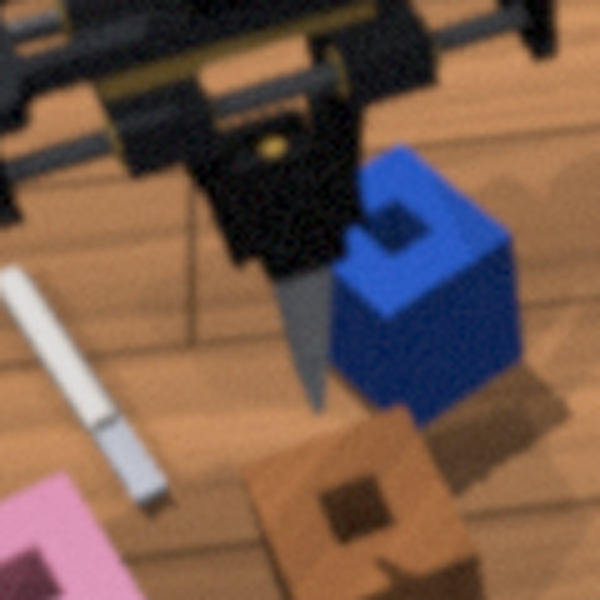

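>>> {"fn": "step_arm", "kwargs": {"deltas": [[-1,-0.01,0.001,-0.02,-0.5],[-1,-0.01,0.003,-0.06,-1],[-1,-0.01,0.005,-0.11,-1.5],[-1,-0.01,0.008,-0.16,-2],[-1,-0.01,0.01,-0.21,-2.5],[-1,-0.01,0.012,-0.26,-2.7],[-1,-0.01,0.014,-0.31,-2.7],[-1,-0.01,0.016,-0.35,-2.7],[-1,-0.01,0.018,-0.379,-2.7],[-1,-0.01,0.018,-0.379,-2.7],[-1,-0.01,0.018,-0.379,-2.7]]}}

```text
time_s: 5.98
tool_pos: [0.4684, 0.1562, 0.2867]
tool_rot: [-10.8, 89.9, -81.5]
force: [-0.4, 0.1, -1.6]
grip_width: 0.0298
```

```bash
python3 - <<'E'
from h import *
o=monitor.get_obs();T=R.from_euler('xyz',o["tool_rot"],degrees=True).as_matrix();print(o["tool_pos"],o["force"],o["grip_width"],T.round(4).tolist(),np.round(o["qpos"],1))
m,p,d=cam("wrist");save("w2.png",p);W=cloud(m,d);np.savez("w2.npz",W=W,p=p,d=d)
print("jaws",rect(W,near(W,.532,.173,.09),.118,.1275),"all",rect(W,near(W,.532,.173,.09),.118,.14))
for r in regions_of("wrist","bar")[:2]:
    q=r["pixels"];print("bar",r["p"],r["pixel"],rect(W,q,.124,.136),np.median(W[q],0))
# blade profile in scene s2
z=np.load("s2.npz");S=z["W"];t=np.array([.5588,-.2117]);a=np.radians(17.);ey=np.array([-np.sin(a),np.cos(a)])
D=(S[...,:2]-t)@ey
for h in [.18,.19,.2,.21,.22,.23,.24]:
    k=near(S,t[0],t[1],.03)&(abs(S[...,2]-h)<.005); print(h,k.sum(),np.round([D[k].min()*1e3,D[k].max()*1e3],1) if k.any() else "")
E
```

```text
[0.46835178 0.1562251  0.28667781] [-0.43703086  0.0882666  -1.64309892] 0.029752979181318927 [[0.0002, 0.9437, 0.3307], [-0.0011, 0.3307, -0.9437], [-1.0, -0.0002, 0.0011]] [ 16.4  -0.6 -37.3  99.6  -0.3  80.9 -91.6]
jaws (array([532.5, 171.9]), array([100.1, 141.3]), 19.0, 8655) all (array([532.5, 171.9]), array([100.1, 141.3]), 19.0, 10133)
bar 0.78 [267.4, 123.6] (array([525.4, 165.1]), array([59.1, 23.8]), 19.1, 1478) [0.52660047 0.16559415 0.12970049]
bar 0.42 [262.6, 245.0] (array([0., 0.]), array([0., 0.]), 0.0, 0) [0.48095576 0.15824705 0.30147887]
0.18 12 [-8.  -3.1]
0.19 25 [-8.  0.]
0.2 25 [-8.   1.6]
0.21 33 [-8.2  3.7]
0.22 36 [-8.1  5. ]
0.23 38 [-8.2  6.8]
0.24 42 [-8.1  9.8]
```

View pics/w2.png

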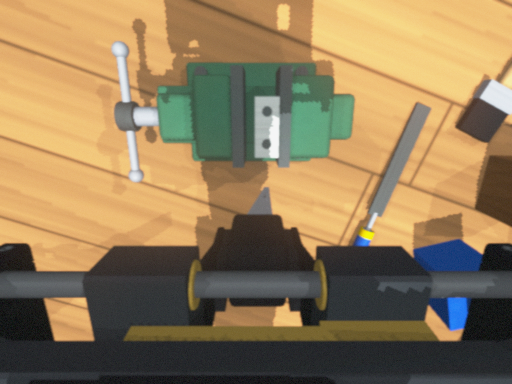

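```bash
python3 - <<'E'
from h import *
z=np.load("w2.npz");W=z["W"];a=np.radians(19.05);ex=np.array([np.cos(a),np.sin(a)]);ey=np.array([-ex[1],ex[0]])
t=np.array([.46835,.15623]);D=W[...,:2]-t;X=D@ex*1e3;Y=D@ey*1e3;Z=W[...,2]*1e3
c=np.array([.5254,.1651])-t;print("bar centre rel tool",c@ex*1e3,c@ey*1e3)
for x0 in (35,45,55,65,75,85,95,105):
    k=(abs(X-x0)<3)&(Z<140)
    for n,s in (("top",k&(Z>127)),("jaw",k&(Z>118)&(Z<127))):
        y=np.sort(Y[s]); 
        if len(y)>3:
            g=np.where(np.diff(y)>3)[0]; print(x0,n,"range",y[[0,-1]].round(1),"breaks",[(y[i].round(1),y[i+1].round(1)) for i in g])
# tip of held blade
k=(Z<215)&(Z>165)&near(W,t[0],t[1],.05);print("blade pts",k.sum())
for h in (175,180,185,190,195,200,205):
    q=k&(abs(Z-h)<2.5)
    if q.any(): print(h,q.sum(),X[q].min().round(1),X[q].max().round(1),Y[q].min().round(1),Y[q].max().round(1))
E
```

```text
bar centre rel tool 56.82071287097619 -10.236502763838798
35 top range [-22.    1.6] breaks []
35 jaw range [-76.7  64.3] breaks [(np.float64(-23.2), np.float64(13.3))]
45 top range [-21.8   1.7] breaks []
45 jaw range [-76.1  63.2] breaks [(np.float64(-22.9), np.float64(14.0))]
55 top range [-21.5   1.7] breaks []
55 jaw range [-76.4  64. ] breaks [(np.float64(-22.7), np.float64(13.9))]
65 top range [-22.2   1.7] breaks []
65 jaw range [-76.8  64.4] breaks [(np.float64(-22.7), np.float64(13.8))]
75 top range [-22.   50.2] breaks [(np.float64(1.7), np.float64(50.2))]
75 jaw range [-76.8  63.8] breaks [(np.float64(-23.1), np.float64(13.7))]
85 top range [-21.7   1.7] breaks []
85 jaw range [-76.1  64.5] breaks [(np.float64(-22.8), np.float64(13.6))]
95 jaw range [-76.2  64.5] breaks [(np.float64(-22.6), np.float64(13.6))]
105 jaw range [-75.3  63.9] breaks [(np.float64(-22.5), np.float64(13.6))]
blade pts 111
185 11 10.9 11.4 -10.8 -6.4
190 11 10.7 11.5 -10.7 -5.5
195 14 8.9 11.4 -10.5 -4.6
200 20 6.5 11.3 -10.2 -2.8
205 21 8.5 11.6 -10.8 -2.8
```

>>> {"fn": "step_arm", "kwargs": {"deltas": [[-1,0,0.02,-0.005,0.25],[-1,0,0.04,-0.01,0.25],[-1,0,0.057,-0.0132,0.25],[-1,0,0.057,-0.0132,0.25],[-1,0,0.057,-0.0132,0.25],[-1,0,0.057,-0.0132,0.25]]}}

```text
time_s: 6.82
tool_pos: [0.5178, 0.1871, 0.2866]
tool_rot: [-15.0, 90.0, -86.0]
force: [-1.2, 0.1, -2.1]
grip_width: 0.0298
```

```bash
cat > st.py <<'E'
from h import *
o=monitor.get_obs();T=R.from_euler('xyz',o["tool_rot"],degrees=True).as_matrix()
a=np.radians(19.05);V=np.array([[np.cos(a),np.sin(a),0],[-np.sin(a),np.cos(a),0],[0,0,1]])
t=V@(o["tool_pos"]-np.array([.46835,.15623,0]))*1e3
print("t",o["time_s"],"rel x,y,z",t.round(2),"flat y",round(t[1]-10.6,2),"tip z",round(t[2]-104.5,1),"yaw",np.degrees(np.arctan2(T[1,1],T[0,1])).round(2),"down",T[:,0].round(4),"F vice",(V@o["force"]).round(2),"M",(V@o["wrist_torque"]).round(2),"grip",o["grip_width"])
E
python3 st.py
```

```text
t 6.825 rel x,y,z [ 56.82  13.   286.61] flat y 2.4 tip z 182.1 yaw 18.99 down [ 0.e+00 -7.e-04 -1.e+00] F vice [-1.12  0.49 -2.07] M [ 0.05 -0.   -0.07] grip 0.029840565988347792
```

>>> {"fn": "step_arm", "kwargs": {"deltas": [[-1,0.0,0,-0.001,0],[-1,0.02,0,-0.001,0],[-1,0.04,0,-0.001,0],[-1,0.05,0,-0.001,0],[-1,0.057,0,-0.001,0],[-1,0.064,0,-0.001,0],[-1,0.07,0,-0.001,0],[-1,0.076,0,-0.001,0],[-1,0.076,0,-0.001,0],[-1,0.076,0,-0.001,0]]}}

```text
time_s: 8.07
tool_pos: [0.5179, 0.1888, 0.2107]
tool_rot: [79.2, 90.0, 8.2]
force: [-0.1, -0.3, -1.6]
grip_width: 0.03
```

```bash
python3 st.py; python3 - <<'E'
from h import *
m,p,d=cam("wrist");save("w3.png",cv2.resize(p[60:300,100:420],(800,600),interpolation=cv2.INTER_CUBIC))
E
```

```text
t 8.075 rel x,y,z [ 57.5   14.56 210.72] flat y 3.96 tip z 106.2 yaw 19.04 down [ 3.e-04  0.e+00 -1.e+00] F vice [-0.18 -0.24 -1.65] M [ 0.02 -0.04 -0.03] grip 0.030041043025918437
```

View pics/w3.png

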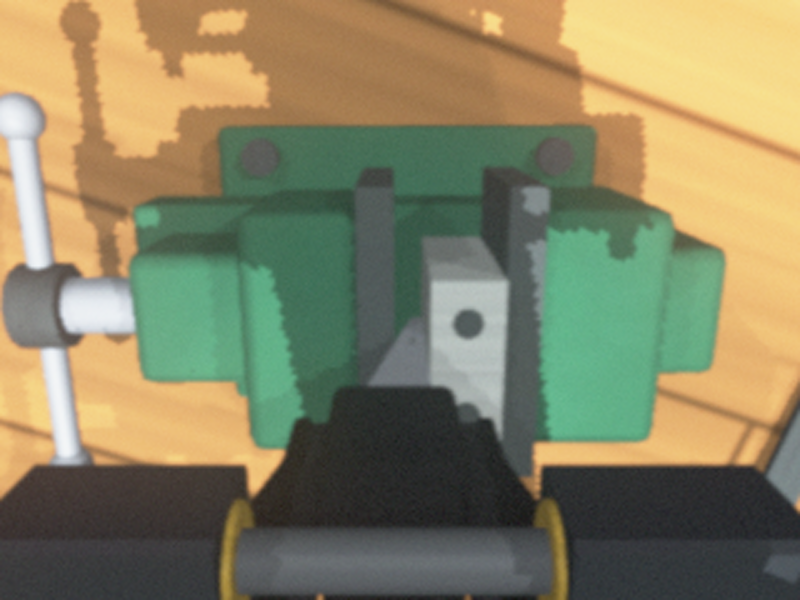

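>>> {"fn": "step_arm", "kwargs": {"deltas": [[-1,0.001,0,0.0005,0],[-1,0.003,0,0.001,0],[-1,0.005,0,0.001,0],[-1,0.007,0,0.001,0],[-1,0.009,0,0.001,0],[-1,0.01,0,0.001,0],[-1,0.01,0,0.001,0]]}}

```text
time_s: 9.0
tool_pos: [0.5181, 0.1877, 0.2004]
tool_rot: [-69.0, 90.0, -140.0]
force: [1.0, -0.1, -1.6]
grip_width: 0.0299
```

```bash
python3 st.py
```

```text
t 9.0 rel x,y,z [ 57.31  13.48 200.43] flat y 2.88 tip z 95.9 yaw 19.04 down [-1.e-04 -1.e-04 -1.e+00] F vice [ 0.92 -0.39 -1.6 ] M [0.04 0.01 0.04] grip 0.029898167209528075
```

>>> {"fn": "step_arm", "kwargs": {"deltas": [[-1,0.001,0,0.0004,0],[-1,0.002,0,0.0008,0],[-1,0.003,0,0.001,0],[-1,0.005,0,0.001,0],[-1,0.006,0,0.001,0],[-1,0.006,0,0.001,0]]}}

```text
time_s: 9.75
tool_pos: [0.5184, 0.1869, 0.1943]
tool_rot: [-112.9, 90.0, 176.1]
force: [-0.8, 1.5, -1.5]
grip_width: 0.03
```

```bash
python3 st.py
```

```text
t 9.75 rel x,y,z [ 57.29  12.62 194.32] flat y 2.02 tip z 89.8 yaw 19.05 down [-3.e-04  0.e+00 -1.e+00] F vice [-0.24  1.62 -1.55] M [ 0.26 -0.04 -0.01] grip 0.030019194274124715
```

>>> {"fn": "step_arm", "kwargs": {"deltas": [[-1,0.001,0,0,0],[-1,0.002,0,0,0],[-1,0.003,0,0,0],[-1,0.003,0,0,0]]}}

```text
time_s: 10.25
tool_pos: [0.5185, 0.1868, 0.1914]
tool_rot: [-134.7, 90.0, 154.3]
force: [-0.6, 1.1, -2.4]
grip_width: 0.0296
```

```bash
python3 st.py
```

```text
t 10.25 rel x,y,z [ 57.35  12.56 191.42] flat y 1.96 tip z 86.9 yaw 19.04 down [-0.  0. -1.] F vice [-0.18  1.21 -2.36] M [ 0.35 -0.05 -0.03] grip 0.029598134897739072
```

>>> {"fn": "step_arm", "kwargs": {"deltas": [[-1,0.0005,0,0,0],[-1,0.001,0,0,0],[-1,0.0015,0,0,0],[-1,0.002,0,0,0],[-1,0.002,0,0,0]]}}

```text
time_s: 10.88
tool_pos: [0.5185, 0.1868, 0.1896]
tool_rot: [69.0, 90.0, -1.9]
force: [0.4, 1.5, -0.2]
grip_width: 0.0297
```

```bash
python3 st.py
```

```text
t 10.875 rel x,y,z [ 57.42  12.52 189.55] flat y 1.92 tip z 85.1 yaw 19.04 down [ 2.e-04 -0.e+00 -1.e+00] F vice [ 0.87  1.28 -0.16] M [ 0.4   0.   -0.04] grip 0.029725098824937218
```

>>> {"fn": "step_arm", "kwargs": {"deltas": [[-1,0.0005,0,0,0],[-1,0.001,0,0,0],[-1,0.0015,0,0,0],[-1,0.002,0,0,0],[-1,0.002,0,0,0]]}}

```text
time_s: 11.5
tool_pos: [0.5189, 0.1868, 0.1884]
tool_rot: [63.6, 89.9, -7.4]
force: [-1.8, -0.1, 6.4]
grip_width: 0.0298
```

```bash
python3 st.py
```

```text
t 11.5 rel x,y,z [ 57.72  12.4  188.44] flat y 1.8 tip z 83.9 yaw 19.03 down [ 1.1e-03 -1.0e-04 -1.0e+00] F vice [-1.79  0.47  6.37] M [0.29 0.4  0.02] grip 0.029794006252212485
```

>>> {"fn": "step_arm", "kwargs": {"deltas": [[-1,0.0004,0,0,0],[-1,0.0008,0,0,0],[-1,0.0008,0,0,0]]}}

```text
time_s: 11.88
tool_pos: [0.519, 0.1869, 0.1881]
tool_rot: [64.0, 89.9, -7.0]
force: [-2.0, 0.1, 8.2]
grip_width: 0.0297
```

```bash
python3 st.py
```

```text
t 11.875 rel x,y,z [ 57.86  12.43 188.15] flat y 1.83 tip z 83.6 yaw 19.02 down [ 1.5e-03 -2.0e-04 -1.0e+00] F vice [-1.88  0.79  8.19] M [0.38 0.62 0.02] grip 0.029733314132487542
```

>>> {"fn": "step_arm", "kwargs": {"deltas": [[-1,0.0005,0,0,0],[-1,0.001,0,0,0],[-1,0.0012,0,0,0],[-1,0.0012,0,0,0]]}}

```text
time_s: 12.38
tool_pos: [0.5192, 0.1869, 0.1878]
tool_rot: [62.8, 89.9, -8.2]
force: [-3.7, -1.2, 13.2]
grip_width: 0.0299
```

```bash
python3 st.py
```

```text
t 12.375 rel x,y,z [ 58.07  12.37 187.77] flat y 1.77 tip z 83.3 yaw 19.02 down [ 2.1e-03 -3.0e-04 -1.0e+00] F vice [-3.89  0.04 13.22] M [0.42 0.97 0.04] grip 0.0299275223133848
```

>>> {"fn": "step_arm", "kwargs": {"deltas": [[1,0,0,0,0],[1,0,0,0,0],[1,0,0,0,0],[1,0,0,0,0],[1,-0.01,0,0,0],[1,-0.03,0,0,0],[1,-0.06,0,0,0],[1,-0.1,0,0,0],[1,-0.12,-0.04,0,0],[1,-0.12,-0.07,0,0],[1,-0.12,-0.07,0,0],[1,-0.12,-0.07,0,0]]}}

```text
time_s: 13.88
tool_pos: [0.4528, 0.164, 0.3061]
tool_rot: [66.4, 89.9, -4.5]
force: [0.5, -0.6, 0.2]
grip_width: 0.0874
```

```bash
python3 - <<'E'
from h import *
o=monitor.get_obs();print(o["tool_pos"],o["force"],o["grip_width"])
m,p,d=cam("wrist");W=cloud(m,d)
a=np.radians(19.05);ex=np.array([np.cos(a),np.sin(a)]);ey=np.array([-ex[1],ex[0]])
D=W[...,:2]-np.array([.46835,.15623]);X=D@ex*1e3;Y=D@ey*1e3;Z=W[...,2]*1e3
for n,k in(("handle top",(Z>190)&(Z<225)&near(W,.518,.187,.04)),("bar top",(Z>127)&(Z<140)&(X>20)&(X<95)&(Y>-30)&(Y<10))):
    q=W[k];print(n,k.sum(),np.median(Z[k]),X[k].min(),X[k].max(),Y[k].min(),Y[k].max(),cv2.minAreaRect((q[:,:2]*1000).astype(np.float32)))
    A=np.c_[X[k],Y[k],np.ones(k.sum())];print(" slopes",np.linalg.lstsq(A,Z[k],rcond=None)[0][:2].round(3))
k=(Z>118)&(Z<126)&(abs(X-95)<5);y=np.sort(Y[k]);i=np.diff(y).argmax();print("jaws",y[i],y[i+1])
s=cam("scene")[1];save("end.png",np.hstack([cv2.resize(p[:300,80:400],(400,400)),cv2.resize(s[100:250,280:430],(400,400))]))
E
```

```text
[0.45279626 0.16400339 0.30605358] [ 0.54337845 -0.57544562  0.23983721] 0.08740217759183008
handle top 1650 204.85212937051529 39.543862736329274 75.15363388296181 -3.8436793148096795 26.014846158421847 ((518.8427124023438, 185.5984344482422), (35.67179870605469, 29.765792846679688), 19.941801071166992)
 slopes [-0.003  0.006]
bar top 935 129.67513930290136 27.158604889827153 87.32606127275191 -26.61423012793766 1.1299796526623185 ((526.630126953125, 162.69943237304688), (60.248775482177734, 27.57040023803711), 18.547779083251953)
 slopes [0.001 0.007]
jaws -22.48471054871411 13.86024627449976
```

View pics/end.png

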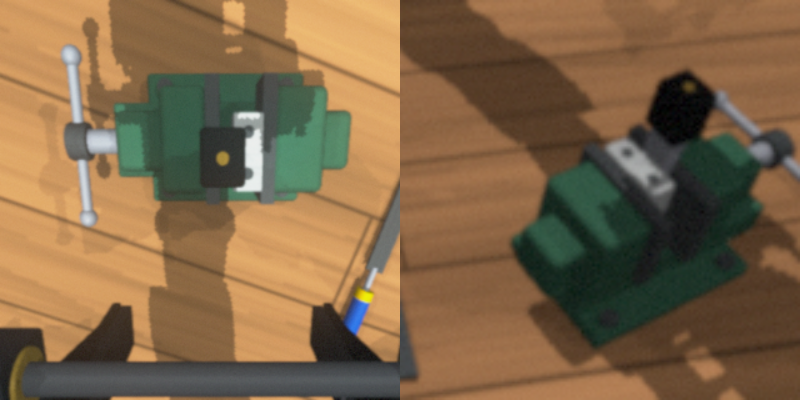

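```bash
python3 -c "
from cell import env; print(env.sign_off())"
```

```text
the job is handed in; nothing more can be done
None
```

I took the blade out of the wooden stand and wedged it tip down between the block and the moving jaw, flat face to the block. Then I let go, backed the arm off, and handed the job in. It took about 14 s of robot time.

**Push:** The net push rose steadily to about 15 N (13.2 N read, plus about 1.6 N of blade weight). That is the top of the 10 to 15 N range. A side force of about 4 N along the jaws showed at the end.

**After release:**
- **Blade:** It stands by itself and is level to within 0.4°. Its tip is about 83 mm above the bench, against 84 mm predicted from the measured gap.
- **Block:** Its top is level at 130 mm. The moving-jaw side face shifted about 0.6 mm towards the fixed jaw, which fits it being seated there.
- **Arm:** It was clear of everything, and the wrist force was near zero.

**Readings that disagreed:**
- The last fit of the block's top gave 27.6 mm deep instead of 24, probably because fixed-jaw edge pixels were included.
- The last camera yaws were 19.9° for the handle and 18.5° for the block, against 19.05° for the vice. I put that down to measurement noise.

I did not go near the file, brush or scraper, but I did not measure them again at the end.

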